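# Fit a fresh filter cartridge past the sprung flap of the pantry water filter

### The job

Take the fresh blue, white-topped cartridge out of the beech tray and put it, right way up, into the water filter unit: push the sprung flap on top open with it, slide it in, then press it down past the flap until it is fully home, bearing on the seat with about 15 to 20 N so that its seal seats - feel for it and do not force it. Then take the hand out so that the flap springs shut over the cartridge; leave the spent grey cartridge and the other things on the counter and in the tray where they are.

Things in the scene. Friction and masses are not known exactly. Their poses are not given: they have to be found in the camera images.
- fresh_center (a point): the fresh cartridge: upright rectangular plastic cassette 26 (own x) x 44 (own y) x 95 mm tall, blue with a flat white top, about 0.2 kg, standing in the tray; this point is its centre, 47.5 mm above its foot; z points to its top
- spent_center (a point): the spent cartridge, same size and shape, grey with a black top; leave it; point at its centre
- spice_center (a point): small jar with a red cap, 42 mm wide, 85 mm tall, in the tray; leave it; point half-way up
- tray: fixed beech tray, 200 (x) x 330 (y) x 45 mm high, walls 10 mm, floor 10 mm thick; origin under its centre
- filter_unit: the fixed white countertop water filter unit, 200 mm wide (y), body from 130 mm in front (-x) to 132 mm behind its origin (a spout and drip tray reach 75 mm further in front), flat top 165 mm above the counter; origin on the counter under the bay; z up
- bay_mouth (a point): mouth of the cartridge bay, level with the unit's top, on the axis of a fitted cartridge, whose own x lies along this x, either way round (axes as the unit's). The opening spans x -23 to +17, y -25 to +25 mm about this point; too small for a hand gripping the cartridge: let go while it still stands out of the mouth, then press its top with closed fingers, which must clear the +x wall
- bay_jaw (a point): point in the bay 58 mm below bay_mouth (hidden). The +x wall leads in from x +17 mm at the mouth to +13 mm, 30 mm down. A sprung jaw on the -x side, from 40 to 76 mm below the mouth, squeezes the cartridge against that wall: pushing it in takes some 3 to 10 N, and the jaw keeps it standing where it is let go
- bay_floor (a point): point on the bay's floor, 161 mm below bay_mouth. The seat, a rubber seal (firm, 10 N/mm) some way above it, is out of sight and set differently from unit to unit: a cartridge that just reaches it has its top 41 to 55 mm below bay_mouth (the flap clears it). Then the push rises above what the jaw and flap ask: 15 to 20 N on its top seats it, over about 30 N forces it
- flap_edge (a point): middle of the free edge (+x end) of the flap, a blue plate 39 x 47 x 3 mm that fills the mouth; hinged along y on the -x side of the mouth (23 mm from bay_mouth), it swings down into the bay and a spring returns it: 1 N to start, 3 N at the edge when wide open; it also drags a little on fingers held in the bay
- flap (a joint): angle of the flap, rad: 0 shut (level), 1.5 hanging straight down in the bay
- mug_center (a point): white mug, 80 mm wide, 90 mm tall; leave it; half-way up
- oil_center (a point): green oil bottle, 64 mm wide, 190 mm tall; leave it; half-way up
- tin_center (a point): food tin, 74 mm wide, 100 mm tall; leave it; half-way up
- jam_center (a point): jam jar, 68 mm wide, 95 mm tall; leave it; half-way up
- bowl_center (a point): blue bowl, 140 mm wide, 55 mm tall; leave it; half-way up
Mind the look-alikes: they are no part of the job. What is shaped like the part that bears fresh_center but yellow is not meant.

How it is judged:
On the way, in this order (a step that is already met when the one before it is completed fails the run):
1. the cartridge's lower end is in the bay and holds the flap open (z of fresh_center in the frame of bay_mouth below 0.022 m and horizontal distance between fresh_center and bay_mouth below 0.012 m and value of joint flap above 0.8 rad), for 0.1 s.
2. the cartridge is pressed firmly home (12 N or more on its top, which is below the flap's reach) while the flap is held open (contact force between the fingers and fresh above 12 N and z of fresh_center in the frame of bay_mouth below -0.0875 m and value of joint flap above 0.4 rad and horizontal distance between fresh_center and bay_mouth below 0.006 m), for 0.1 s.
At the end, for the whole second after the job is handed in: the fresh cartridge, once pressed home, stands upright (within 0.08 rad) on the axis of the bay (within 6 mm), at rest, its top at least 39.5 mm below the mouth, and the flap is shut over it (under 0.08 rad) (value of joint flap below 0.08 rad and horizontal distance between fresh_center and bay_mouth below 0.006 m and angle between fresh_center's own z axis and vertical below 0.08 rad and z of fresh_center in the frame of bay_mouth below -0.087 m and linear speed of fresh below 0.02 m/s); the robot touches nothing.
It fails at once if the cartridge is forced: more than 50 N in all between it and the filter unit (the jaw and flap make up some 17 N of this) (contact force between fresh and filter_unit above 50 N).
It fails at once if the hand presses on the filter unit or its flap with more than 25 N (contact force between any of the arm, the fingers and filter_unit above 25 N).
It fails at once if the spent cartridge or another bystander is shifted more than 25 mm (distance of any of spent_center, spice_center, mug_center, oil_center, tin_center, jam_center, bowl_center from where it was at the start of the episode above 0.025 m).
It also fails if it takes over 67 s, if anything falls off the work surface, if the arm or the gripper's body presses on something with over 40 N, if the wrist force passes 120 N, or if a joint passes its speed limit or range.

### The arm

A 6-joint arm with a two-finger parallel gripper is mounted at the origin on the work surface. World frame = base frame: x ahead of the robot, y to its left, z up, the work surface at z = 0. Lengths are in m, angles in rad, forces in N, time in s.
With the tool pointing down it reaches from about 0.4 to 0.825 m from the base axis. Payload 7 kg.
Tool frame: the origin (TCP) lies midway between the tips of the shut fingers; the grasp point (between the pads) lies hold_point_z behind it (hold_point_z is the distance from the TCP to the grasp point, in m); z points along the fingers, y is the line along which they close (so a half turn about z gives the same grasp; the last joint's range is limited). The gripper opens to 88 mm and grips with 3 to 60 N. Pads are 19 mm wide; open, the fingers measure 130 mm over their backs; the gripper's body (78 mm by 193 mm) begins 47 mm behind the grasp point.
Start: joints at [-0.96, 0.359, 0.012, 0, -1.224, -0.288], TCP at [0.214, -0.64, 0.227] pointing down, gripper open.
Joint ranges: [-3.07, 3.07], [-1.43, 2.12], [-1.02, 1.25], [-3.03, 1.67], [-3.05, -0], [-3.03, 3.03]. Speed limits (rad/s): [2.39, 2.39, 3.01, 3.14, 3.14, 3.14].

### API

Orientations are given as [roll, pitch, yaw] about the fixed x, y, z axes, in that order (R = Rz(yaw) Ry(pitch) Rx(roll)).
In Python, from station import * gives the robot as it stands.
- The arm moves only by the tool apply_moves, never from a script. Its argument "steps" is a list of rows, each an object with "translation": the shift along the world's x, y, z scaled (see below), a list of three; "rotation": the turn, a rotation vector about the world's x, y, z scaled (see below), a list of three. A call has exactly 10 rows; each row is the pose to reach, as a shift and turn from the pose commanded when the call began; what a row does not reach only later rows make up. The controller multiplies each number of a shift by 250 mm and each number of a turn by 30 degrees. A row lasts 1/12 s, in which the tool goes at most 41.7 mm and 7.16 degrees, less where a joint would pass 70% of its speed; a pose out of reach is approached as far as the arm can. A call with a number of a shift or a turn outside -1 to 1 is refused whole. A call with a gripper value outside its range is refused whole. "jaw" is the closure, from -1 (fully open) to 1 (shut), so that 0 is half open, set as the call begins (left out, the last holds). The fingers move at their own pace and stop on an object; "newtons" is the grip in N (left out, the last holds). Time passes only in rows, so rows that repeat a pose let the fingers close, or fill a call up. It gives the time, the measured TCP pose, the force, the opening and the grip force at its end, in the units of the state.
- get_state(): the state, without advancing time (a new reading comes with each control period).
- grab_frame(name): name is "scene" or "side" or "wrist"; returns the picture (384x512x3 uint8, blue, green, red); there is no depth.
- camera_model(name): a dict with "fx", "fy", "cx", "cy" (pixels), "xyz" and "rotation" of the camera in the world. Camera axes: x right, y down, z forward; pixel columns grow to the right and rows downward; lengths in m; the calibration is good to about 2 mm. A picture is of the moment at which its call begins: read the wrist's pose just before it. camera_model takes no time and is no camera call; for the wrist camera it gives the pose at the moment of the call.
- job_done(): hands the job in; it is judged then, once.
The state is a dict: "t": time; "q": joint angles; "qd": joint speeds; "joint_efforts": joint torques, N m; "eef_pos": TCP position; "ee_rot": TCP orientation; "force": force on the tool from outside, world axes, zero at the start; "moment": the same for the moment, N m; "width": finger opening in m; "gripper_force": force on a finger pad.
Only numpy, scipy, OpenCV 4.12 (cv2) and the standard library are available. Lean on these libraries where they do the work, as an engineer would, in place of code of your own. Each camera call takes 0.05 s, during which the arm holds its last target. There are 200 camera calls.

## Working session

There is one attempt and no reset: what is moved stays moved. The work goes in short steps, Python scripts to look and compute and a tool call to move; the robot and the scene stay as the last step left them, time stands still between calls to the robot, and variables do not carry over. Pictures are saved under pics/ and viewed, at most 10 in all, crops included, and the job is handed in when it is done.

Besides the shell and the picture viewer there is one more tool, called after ">>>" as name(argument=value, ...) on one line, values as JSON. apply_moves: Moves the arm, as the interface text tells. Shifts and turns lie within -1 to 1; 1 stands for 250 mm of shift or 30 degrees of turn. Its arguments: {"type":"object","properties":{"steps":{"type":"array"},"jaw":{"type":"number"},"newtons":{"type":"number"}},"required":["steps"]}

```bash
mkdir -p pics; ls; python3 - <<'E'
from station import *
import cv2,numpy as np
s=get_state();print({k:np.round(v,4).tolist() for k,v in s.items()})
for n in("scene","side"):
    f=grab_frame(n);cv2.imwrite(f"pics/{n}0.png",f);print(n,camera_model(n))
a=cv2.imread("pics/scene0.png");b=cv2.imread("pics/side0.png")
E
python3 -c "import station;print([x for x in dir(station) if x[0]!='_'])"
```

```text
pics
{'t': 0.0, 'q': [-0.9599, 0.3594, 0.011, -0.0003, -1.2241, -0.2881], 'qd': [0.0006, 0.0021, -0.0008, 0.0004, 0.0016, -0.0011], 'joint_efforts': [-0.0009, -58.2718, 29.3057, 6.997, 0.0068, -0.0001], 'eef_pos': [0.2139, -0.6397, 0.2256], 'ee_rot': [3.1399, -0.0002, -2.8189], 'force': [-0.3199, -0.1433, -0.3054], 'moment': [0.036, 0.0188, -0.0211], 'gripper_force': 0.0, 'width': 0.0876}
scene {'fx': 436.80953048414335, 'fy': 436.80953048414335, 'cx': 260.04382787157317, 'cy': 193.6425230770338, 'xyz': array([ 1.56499537, -0.11312284,  0.80849731]), 'rotation': array([-2.18972062, -0.01644441,  1.51512756])}
side {'fx': 354.5142764412712, 'fy': 354.5142764412712, 'cx': 254.4496100537754, 'cy': 188.02914641627947, 'xyz': array([0.26947029, 0.83738523, 0.64783932]), 'rotation': array([-2.0987583 ,  0.02201437, -2.81381671])}
['Unreachable', 'camera_model', 'get_state', 'grab_frame', 'hold_point_z', 'job_done']
```

View pics/scene0.png

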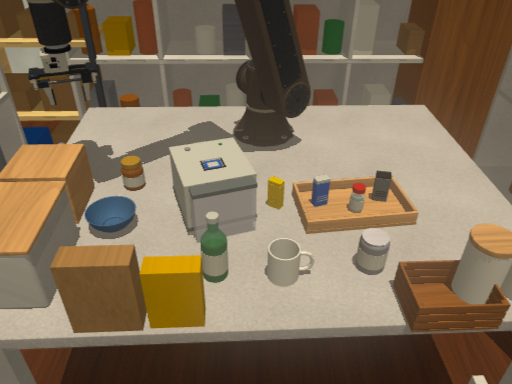

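View pics/side0.png

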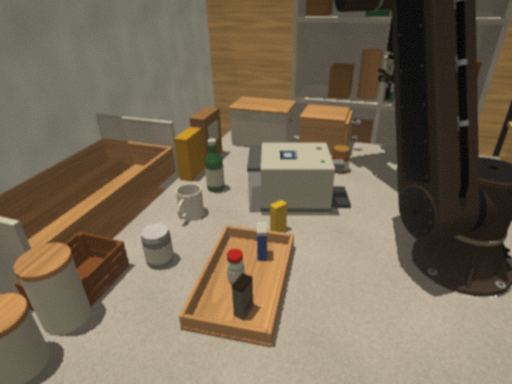

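```bash
cat > h.py <<'E'
from station import *
import cv2,numpy as np
from scipy.spatial.transform import Rotation as Ro
def Rm(m): return Ro.from_euler('xyz',m["rotation"]).as_matrix()
def ray(m,u,v,z):
    d=Rm(m)@np.array([(u-m["cx"])/m["fx"],(v-m["cy"])/m["fy"],1]);o=m["xyz"]
    return np.round(o+d*(z-o[2])/d[2],4)
def proj(m,p):
    c=Rm(m).T@(np.asarray(p)-m["xyz"]);return np.round([m["fx"]*c[0]/c[2]+m["cx"],m["fy"]*c[1]/c[2]+m["cy"]],1)
E
python3 - <<'E'
from h import *
m=camera_model("scene");s=camera_model("side")
print("base",proj(m,[0,0,0]),proj(s,[0,0,0]), hold_point_z)
print("fresh top",ray(m,320,179,.105),ray(s,262,229,.105))
print("flap",ray(m,213,164,.165),ray(s,289,155,.165))
print("unit top corners sc",[ray(m,u,v,.165) for u,v in((170,150),(227,142),(252,177),(186,187))])
print("unit top corners sd",[ray(s,u,v,.165) for u,v in((262,144),(331,144),(334,179),(258,178))])
for n,r in(("scene",(150,290,120,240)),("side",(180,350,130,330))):
    a=cv2.imread(f"pics/{n}0.png")
    cv2.imwrite(f"pics/{n}c.png",0) if 0 else None
a=cv2.imread("pics/scene0.png")[130:240,150:350];b=cv2.imread("pics/side0.png")[130:280,230:360]
cv2.imwrite("pics/c1.png",np.vstack([cv2.resize(a,(800,440)[0:2],interpolation=2)[:300],cv2.resize(b[:75],(520,300),interpolation=2) if 0 else np.hstack([cv2.resize(b[:75],(520,300),interpolation=2),np.zeros((300,280,3),np.uint8)])]))
w=grab_frame("wrist");cv2.imwrite("pics/w0.png",w);wm=camera_model("wrist");print(wm,get_state()["eef_pos"])
E
```

```text
base [263.2 130.8] [459.8 261.9] 0.0188
fresh top [0.5114 0.1329 0.105 ] [0.4958 0.1495 0.105 ]
flap [ 0.5164 -0.1759  0.165 ] [ 0.5076 -0.1737  0.165 ]
unit top corners sc [array([ 0.4345, -0.3042,  0.165 ]), array([ 0.3902, -0.1376,  0.165 ]), array([ 0.5859, -0.0696,  0.165 ]), array([ 0.6277, -0.2418,  0.165 ])]
unit top corners sd [array([ 0.6179, -0.2346,  0.165 ]), array([ 0.3924, -0.2986,  0.165 ]), array([ 0.3487, -0.0545,  0.165 ]), array([5.547e-01, 3.000e-04, 1.650e-01])]
{'fx': 329.98712864568773, 'fy': 329.98712864568773, 'cx': 254.90631164825925, 'cy': 200.47398374391156, 'xyz': array([ 0.1421689 , -0.66349808,  0.38296024]), 'rotation': array([ 2.86356029e+00, -1.47215501e-03,  1.89314051e+00])} [ 0.21396994 -0.63979791  0.22580858]
```

View pics/c1.png

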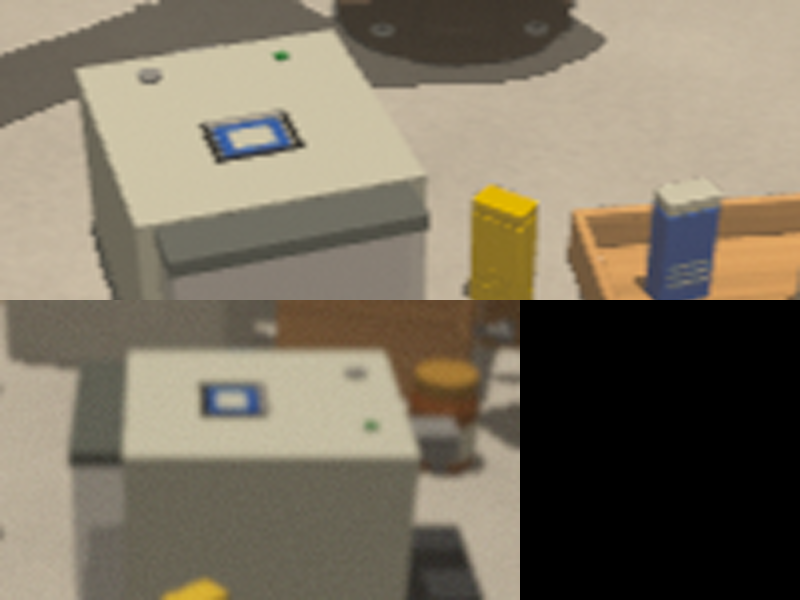

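>>> apply_moves(steps=[{"translation": [0.03,0.05,0.1],"rotation": [0,0,0]},{"translation": [0.11,0.18,0.2],"rotation": [0,0,0]},{"translation": [0.19,0.31,0.3],"rotation": [0,0,0]},{"translation": [0.27,0.44,0.4],"rotation": [0,0,0]},{"translation": [0.35,0.57,0.4],"rotation": [0,0,0]},{"translation": [0.42,0.7,0.4],"rotation": [0,0,0]},{"translation": [0.49,0.82,0.4],"rotation": [0,0,0]},{"translation": [0.54,0.9,0.4],"rotation": [0,0,0]},{"translation": [0.56,0.92,0.4],"rotation": [0,0,0]},{"translation": [0.56,0.92,0.4],"rotation": [0,0,0]}])

```text
t: 0.98
eef_pos: [0.3551, -0.4088, 0.3268]
ee_rot: [-3.141, 0.001, -2.816]
force: [0.1, -0.3, -0.4]
width: 0.0874
gripper_force: 0.0
```

>>> apply_moves(steps=[{"translation": [0.03,0.05,0],"rotation": [0,0,0]},{"translation": [0.11,0.18,0],"rotation": [0,0,0]},{"translation": [0.19,0.31,0],"rotation": [0,0,0]},{"translation": [0.27,0.44,0],"rotation": [0,0,0]},{"translation": [0.35,0.57,0],"rotation": [0,0,0]},{"translation": [0.42,0.7,0],"rotation": [0,0,0]},{"translation": [0.49,0.82,0],"rotation": [0,0,0]},{"translation": [0.52,0.88,0],"rotation": [0,0,0]},{"translation": [0.52,0.9,0],"rotation": [0,0,0]},{"translation": [0.52,0.9,0],"rotation": [0,0,0]}])

```text
t: 1.82
eef_pos: [0.4842, -0.1849, 0.3261]
ee_rot: [3.141, -0.001, -2.818]
force: [-0.5, -0.4, -0.3]
width: 0.0877
gripper_force: 0.0
```

```bash
cat > look.py <<'E'
from h import *
import sys,pickle
m=camera_model("wrist");s=get_state();f=grab_frame("wrist")
print(s["t"],np.round(s["eef_pos"],4),np.round(s["ee_rot"],4),s["force"].round(2) if hasattr(s["force"],"round") else s["force"])
cv2.imwrite(f"pics/{sys.argv[1]}.png",f);pickle.dump((m,s),open(f"pics/{sys.argv[1]}.pkl","wb"))
E
python3 look.py wflap
```

```text
1.8167 [ 0.4842 -0.1849  0.3261] [ 3.1413e+00 -1.0000e-03 -2.8177e+00] [-0.45 -0.41 -0.32]
```

View pics/wflap.png

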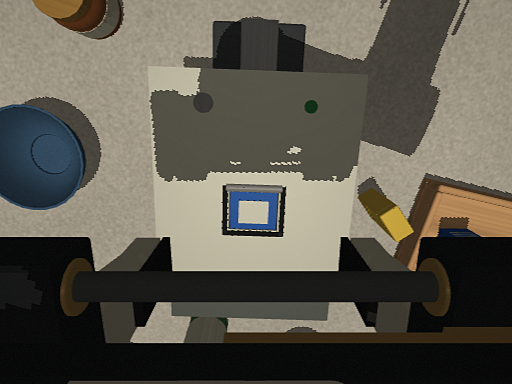

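```bash
python3 - <<'E'
from h import *
import pickle
m,s=pickle.load(open("pics/wflap.pkl","rb"));a=cv2.imread("pics/wflap.png")
h=cv2.cvtColor(a,cv2.COLOR_BGR2HSV)
blue=cv2.inRange(h,(100,120,60),(130,255,255));blue[:,:200]=0;blue[:,310:]=0;blue[:150]=0;blue[250:]=0
c=max(cv2.findContours(blue,0,2)[0],key=cv2.contourArea);r=cv2.minAreaRect(c);box=cv2.boxPoints(r)
print("blue",r,[ray(m,*p,.165) for p in box])
dark=cv2.inRange(a,(0,0,0),(70,70,70));dark[:,:210]=0;dark[:,300:]=0;dark[:178]=0;dark[240:]=0
c=max(cv2.findContours(dark,0,2)[0],key=cv2.contourArea);r=cv2.minAreaRect(c)
B=np.array([ray(m,*p,.165) for p in cv2.boxPoints(r)]);print("frame",r,B.tolist(),B.mean(0),np.linalg.norm(np.diff(B,axis=0),axis=1))
C=np.array([ray(m,u,v,.165) for u,v in((149,67),(367,73),(329,319),(172,315))]);print("corners",C.tolist())
cv2.imwrite("pics/cf.png",cv2.resize(a[170:250,200:310],(770,560),interpolation=cv2.INTER_CUBIC))
for v in (195,211,225): print(a[v,215:292:1].sum(1)//3)
E
```

```text
blue ((252.88558959960938, 210.24522399902344), (47.250667572021484, 36.6348762512207), 2.38594388961792) [array([ 0.5344, -0.1961,  0.165 ]), array([ 0.4969, -0.2062,  0.165 ]), array([ 0.4838, -0.161 ,  0.165 ]), array([ 0.521 , -0.1494,  0.165 ])]
frame ((253.28909301757812, 211.15481567382812), (62.87459945678711, 49.35980987548828), 0.9548412561416626) [[0.5448, -0.2005, 0.165], [0.4944, -0.215, 0.165], [0.4756, -0.1556, 0.165], [0.5253, -0.1385, 0.165]] [ 0.510025 -0.1774    0.165   ] [0.05244435 0.06230409 0.05255949]
corners [[0.4103, -0.3096, 0.165], [0.3526, -0.1216, 0.165], [0.6026, -0.0573, 0.165], [0.6533, -0.2249, 0.165]]
[185 185 185 184 186 188 201 125   7  22  27  19  34 144 113  68  93  94
  92  93  93  93  92  93  95  93  94  93  94  94  94  92  93  93  95  95
  95  95  94  94  94  92  93  94  93  93  94  93  95  92  92  93  94  93
  93  95  94  94  91  93  92  96  75  70 179 145  32  21  23  15  32 159
 193 187 186 186 184]
[183 183 183 184 183 186 198 123   5  22  18   4 168 168  82  77  93  91
  92  92  91  90  81 141 183 187 185 184 185 185 185 185 184 185 185 184
 186 185 185 185 185 185 184 184 185 184 185 185 185 184 186 187 196 144
  81  89  92  91  91  91  93  73  70 175 142  30  19  22   9 118 183 190
 185 186 182 182 184]
[182 183 182 182 183 189 171  88  12  20  17  36 173 150  45  71  92  89
  88  88  89  88  89  87  88  87  87  88  89  88  88  87  87  86  86  88
  88  87  86  88  86  88  86  87  87  86  86  87  85  86  85  88  87  89
  87  89  89  88  90  92  65  43 169 128   9  19  20  10 116 183 189 182
 183 182 181 181 181]
```

View pics/cf.png

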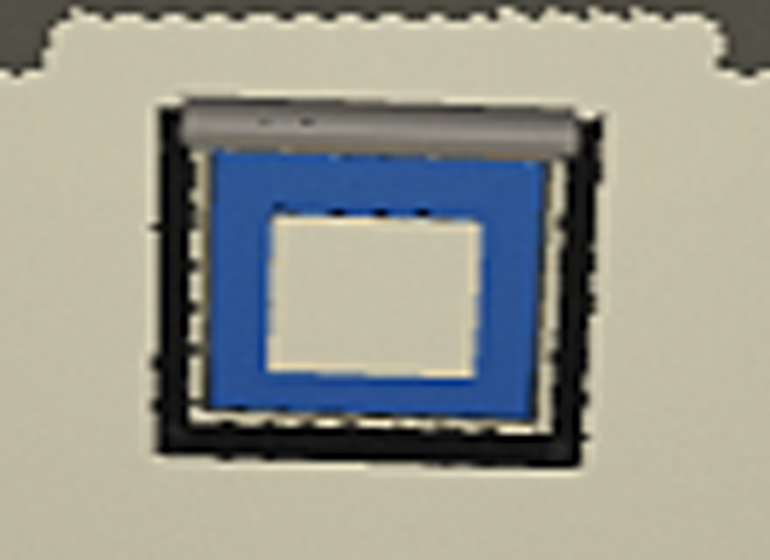

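```bash
python3 - <<'E'
from h import *
import pickle
m,s=pickle.load(open("pics/wflap.pkl","rb"))
P={k:ray(m,(u+.5)/7-.5+200,(v+.5)/7-.5+170,.165)[:2] for k,(u,v) in dict(fBL=(208,409),fBR=(534,420),oBL=(158,453),oBR=(580,466),oTL=(160,105),oTR=(600,118),iBL=(187,428),iBR=(555,440),iTR=(572,160),iTL=(188,150)).items()}
n=lambda a,b:np.linalg.norm(P[a]-P[b]);print(P,m["xyz"])
for a,b in(("fBL","fBR"),("oBL","oBR"),("oTL","oTR"),("oTL","oBL"),("oTR","oBR"),("iBL","iBR"),("iTL","iTR")):
    d=P[b]-P[a];print(a,b,d.round(4),round(n(a,b),4),"ang",np.degrees(np.arctan2(d[1],d[0])).round(2))
C=np.array([ray(m,u,v,.165) for u,v in((149,67),(367,73))]);d=C[1]-C[0];print(np.linalg.norm(d),np.degrees(np.arctan2(d[1],d[0])),C.mean(0))
for yaw in(16.2,17,18):
    x=np.array([np.cos(np.radians(yaw)),np.sin(np.radians(yaw))])
    fe=(P["fBL"]+P["fBR"])/2;oc=(P["oTL"]+P["oTR"]+P["oBL"]+P["oBR"])/4
    print(yaw,"from flap edge",fe-.016*x,"from front edge",C.mean(0)[:2]+.13*x,"frame centre",oc+.003*x)
E
```

```text
{'fBL': array([ 0.5346, -0.1952]), 'fBR': array([ 0.521 , -0.1493]), 'oBL': array([ 0.5435, -0.2001]), 'oBR': array([ 0.5257, -0.1404]), 'oTL': array([ 0.493 , -0.2152]), 'oTR': array([ 0.4751, -0.1556]), 'iBL': array([ 0.5384, -0.1972]), 'iBR': array([ 0.523 , -0.1453]), 'iTR': array([ 0.4821, -0.1573]), 'iTL': array([ 0.4981, -0.2096])} [ 0.41252793 -0.20852809  0.4833099 ]
fBL fBR [-0.0136  0.0459] 0.0479 ang 106.5
oBL oBR [-0.0178  0.0597] 0.0623 ang 106.6
oTL oTR [-0.0179  0.0596] 0.0622 ang 106.72
oTL oBL [0.0505 0.0151] 0.0527 ang 16.65
oTR oBR [0.0506 0.0152] 0.0528 ang 16.72
iBL iBR [-0.0154  0.0519] 0.0541 ang 106.53
iTL iTR [-0.016   0.0523] 0.0547 ang 107.01
0.19665525673116394 107.0620298652819 [ 0.38145 -0.2156   0.165  ]
16.2 from flap edge [ 0.5124353  -0.17671386] from front edge [ 0.50628818 -0.17933116] frame centre [ 0.51220588 -0.17698803]
17 from flap edge [ 0.51249912 -0.17692795] from front edge [ 0.50576962 -0.17759168] frame centre [ 0.51219391 -0.17694788]
18 from flap edge [ 0.5125831  -0.17719427] from front edge [ 0.50508735 -0.17542779] frame centre [ 0.51217817 -0.17689795]
```

>>> apply_moves(steps=[{"translation": [0,0.05,0],"rotation": [0,0,0]},{"translation": [0,0.17,0],"rotation": [0,0,0]},{"translation": [0,0.31,0],"rotation": [0,0,0]},{"translation": [0,0.45,0],"rotation": [0,0,0]},{"translation": [0,0.6,0],"rotation": [0,0,0]},{"translation": [0,0.73,0],"rotation": [0,0,0]},{"translation": [0,0.86,0],"rotation": [0,0,0]},{"translation": [0,0.95,0],"rotation": [0,0,0]},{"translation": [0,1,0],"rotation": [0,0,0]},{"translation": [0,1,0],"rotation": [0,0,0]}])

```text
t: 2.7
eef_pos: [0.4843, 0.0654, 0.3265]
ee_rot: [-3.142, -0.0, -2.818]
force: [-0.1, -0.5, -0.5]
width: 0.0879
gripper_force: 0.0
```

>>> apply_moves(steps=[{"translation": [0,0.05,0],"rotation": [0,0,0]},{"translation": [0,0.12,0],"rotation": [0,0,0]},{"translation": [0,0.2,-0.05],"rotation": [0,0,0]},{"translation": [0,0.25,-0.1],"rotation": [0,0,0]},{"translation": [0,0.25,-0.15],"rotation": [0,0,0]},{"translation": [0,0.25,-0.2],"rotation": [0,0,0]},{"translation": [0,0.25,-0.2],"rotation": [0,0,0]},{"translation": [0,0.25,-0.2],"rotation": [0,0,0]},{"translation": [0,0.25,-0.2],"rotation": [0,0,0]},{"translation": [0,0.25,-0.2],"rotation": [0,0,0]}])

```text
t: 3.53
eef_pos: [0.4847, 0.127, 0.2776]
ee_rot: [3.141, 0.001, -2.82]
force: [-0.1, -0.7, 0.3]
width: 0.0875
gripper_force: 0.0
```

```bash
python3 look.py wfresh; python3 -c "
from h import *
a=cv2.imread('pics/wfresh.png');cv2.imwrite('pics/wf2.png',cv2.resize(a,(800,600),interpolation=2))"
```

```text
3.5333 [0.4847 0.127  0.2776] [ 3.1414e+00  1.5000e-03 -2.8196e+00] [-0.08 -0.72  0.26]
```

View pics/wf2.png

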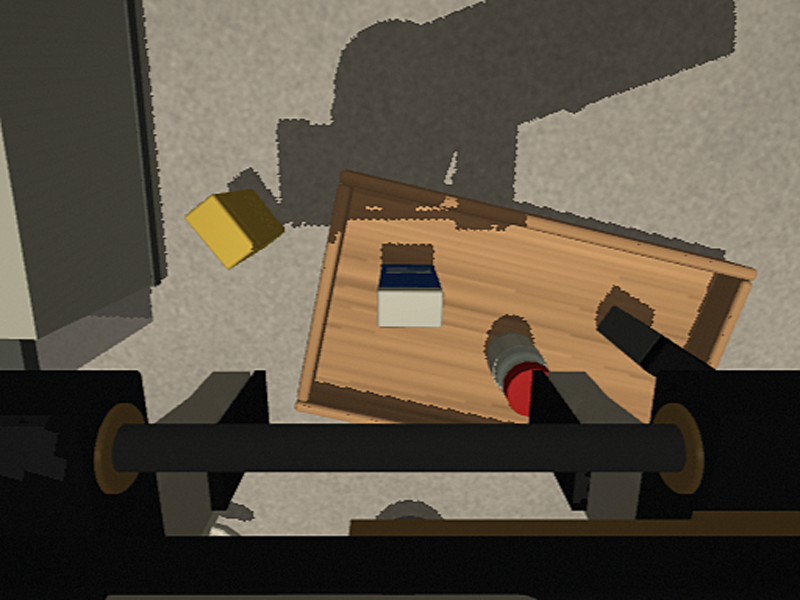

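```bash
python3 - <<'E'
from h import *
import pickle
m,s=pickle.load(open("pics/wfresh.pkl","rb"));a=cv2.imread("pics/wfresh.png")
f=lambda u,v:((u+.5)*.64-.5,(v+.5)*.64-.5)
g=a.min(2);M=np.zeros_like(g);M[178:218,230:295]=(g[178:218,230:295]>140)*255
c=max(cv2.findContours(M,0,2)[0],key=cv2.contourArea);r=cv2.minAreaRect(c);print(r)
B=cv2.boxPoints(r)
for z in(.105,.1):
    P=np.array([ray(m,*p,z) for p in B]);print(P[:,:2].tolist(),P.mean(0)[:2],[(np.linalg.norm(d),np.degrees(np.arctan2(d[1],d[0]))) for d in np.diff(P[:,:2],axis=0)])
# tall spice: base & cap, tray corners
print("cap",ray(m,*f(530,390),.095),"base",ray(m,*f(508,345),.012))
print("tray tops",[ray(m,*f(*p),.045)[:2] for p in((343,180),(755,270),(298,407))])
cv2.imwrite("pics/x.png",a)
E
```

```text
((262.0, 197.5), (21.0, 40.0), 90.0)
[[0.4928, 0.1163], [0.4799, 0.1553], [0.5011, 0.163], [0.5143, 0.1233]] [0.497025 0.139475] [(np.float64(0.04107809635316612), np.float64(108.30262624174821)), (np.float64(0.022555043781824054), np.float64(19.961403576152733)), (np.float64(0.04183694539518868), np.float64(-71.60835863633852))]
[[0.4941, 0.1165], [0.4809, 0.1561], [0.5025, 0.1639], [0.5159, 0.1236]] [0.49835  0.140025] [(np.float64(0.041742065114222585), np.float64(108.43494882292201)), (np.float64(0.02296519105080552), np.float64(19.8552143693211)), (np.float64(0.042469400749245344), np.float64(-71.60771370047642))]
cap [0.5293 0.2416 0.095 ] base [0.5246 0.241  0.012 ]
tray tops [array([0.4351, 0.0682]), array([0.3992, 0.3876]), array([0.6215, 0.0853])]
```

>>> apply_moves(steps=[{"translation": [0.03,0.03,-0.08],"rotation": [0,0,0]},{"translation": [0.049,0.05,-0.2],"rotation": [0,0,0]},{"translation": [0.049,0.05,-0.32],"rotation": [0,0,0]},{"translation": [0.049,0.05,-0.44],"rotation": [0,0,0]},{"translation": [0.049,0.05,-0.56],"rotation": [0,0,0]},{"translation": [0.049,0.05,-0.67],"rotation": [0,0,0]},{"translation": [0.049,0.05,-0.75],"rotation": [0,0,0]},{"translation": [0.049,0.05,-0.79],"rotation": [0,0,0]},{"translation": [0.049,0.05,-0.806],"rotation": [0,0,0]},{"translation": [0.049,0.05,-0.806],"rotation": [0,0,0]}], jaw=-1)

```text
t: 4.42
eef_pos: [0.4966, 0.1399, 0.075]
ee_rot: [-3.141, -0.0, -2.819]
force: [0.2, 1.1, 0.6]
width: 0.0876
gripper_force: 0.0
```

>>> apply_moves(steps=[{"translation": [0,0,0],"rotation": [0,0,0]},{"translation": [0,0,0],"rotation": [0,0,0]},{"translation": [0,0,0],"rotation": [0,0,0]},{"translation": [0,0,0],"rotation": [0,0,0]},{"translation": [0,0,0],"rotation": [0,0,0]},{"translation": [0,0,0],"rotation": [0,0,0]},{"translation": [0,0,0],"rotation": [0,0,0]},{"translation": [0,0,0],"rotation": [0,0,0]},{"translation": [0,0,0],"rotation": [0,0,0]},{"translation": [0,0,0],"rotation": [0,0,0]}], jaw=1, newtons=30)

```text
t: 5.25
eef_pos: [0.4964, 0.1399, 0.0752]
ee_rot: [-3.142, 0.0, -2.819]
force: [-0.4, -1.0, 3.1]
width: 0.0439
gripper_force: 29.8
```

>>> apply_moves(steps=[{"translation": [0,0,0.04],"rotation": [0,0,0]},{"translation": [0,0,0.12],"rotation": [0,0,0]},{"translation": [0,0,0.22],"rotation": [0,0,0]},{"translation": [0,0,0.33],"rotation": [0,0,0]},{"translation": [0,0,0.44],"rotation": [0,0,0]},{"translation": [0,0,0.55],"rotation": [0,0,0]},{"translation": [0,0,0.65],"rotation": [0,0,0]},{"translation": [0,0,0.73],"rotation": [0,0,-0.03]},{"translation": [0,0,0.78],"rotation": [0,0,-0.057]},{"translation": [0,0,0.78],"rotation": [0,0,-0.057]}])

```text
t: 6.08
eef_pos: [0.4973, 0.1403, 0.2734]
ee_rot: [3.14, 0.005, -2.849]
force: [1.4, 1.0, -2.2]
width: 0.0441
gripper_force: 29.8
```

>>> apply_moves(steps=[{"translation": [0,-0.04,0],"rotation": [0,0,0]},{"translation": [0,-0.13,0],"rotation": [0,0,0]},{"translation": [0.01,-0.25,0],"rotation": [0,0,0]},{"translation": [0.02,-0.37,0],"rotation": [0,0,0]},{"translation": [0.03,-0.5,0],"rotation": [0,0,0]},{"translation": [0.04,-0.63,0],"rotation": [0,0,0]},{"translation": [0.05,-0.76,0],"rotation": [0,0,0]},{"translation": [0.06,-0.88,0],"rotation": [0,0,0]},{"translation": [0.063,-0.96,0],"rotation": [0,0,0]},{"translation": [0.063,-1,0],"rotation": [0,0,0]}])

```text
t: 6.92
eef_pos: [0.5107, -0.1128, 0.2683]
ee_rot: [3.141, -0.003, -2.85]
force: [0.0, 0.1, -3.1]
width: 0.0438
gripper_force: 29.8
```

>>> apply_moves(steps=[{"translation": [0,-0.08,0],"rotation": [0,0,0]},{"translation": [0,-0.16,0],"rotation": [0,0,0]},{"translation": [0,-0.22,0],"rotation": [0,0,0]},{"translation": [0,-0.255,0],"rotation": [0,0,0]},{"translation": [0,-0.267,0],"rotation": [0,0,0]},{"translation": [0,-0.267,0],"rotation": [0,0,0]},{"translation": [0,-0.267,0],"rotation": [0,0,0]},{"translation": [0,-0.267,0],"rotation": [0,0,0]},{"translation": [0,-0.267,0],"rotation": [0,0,0]},{"translation": [0,-0.267,0],"rotation": [0,0,0]}])

```text
t: 7.75
eef_pos: [0.5122, -0.1763, 0.2702]
ee_rot: [3.142, 0.0, -2.848]
force: [-0.6, 0.9, -2.2]
width: 0.044
gripper_force: 29.8
```

```bash
python3 look.py wb; python3 -c "
from h import *
a=cv2.imread('pics/wb.png');
b=grab_frame('side')[100:220,220:380]; c=grab_frame('scene')[90:210,140:300]
print(a.shape)
cv2.imwrite('pics/wb2.png',np.vstack([np.hstack([cv2.resize(b,(400,300),interpolation=2),cv2.resize(c,(400,300),interpolation=2)]),np.hstack([cv2.resize(a[110:290,130:370],(400,300),interpolation=2),np.zeros((300,400,3),np.uint8)])]))"
```

```text
7.75 [ 0.5122 -0.1763  0.2702] [ 3.1416e+00  3.0000e-04 -2.8477e+00] [-0.57  0.95 -2.21]
(384, 512, 3)
```

View pics/wb2.png

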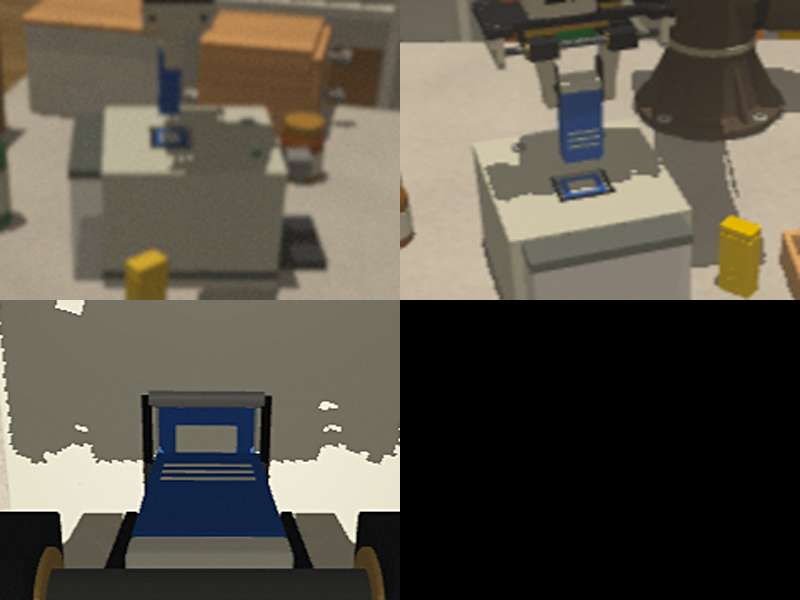

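```bash
python3 - <<'E'
from h import *
import pickle
m,s=pickle.load(open("pics/wb.pkl","rb"))
a=cv2.imread("pics/wb.png")
yaw=s["ee_rot"][2]+np.pi;R=np.array([[np.cos(yaw),-np.sin(yaw)],[np.sin(yaw),np.cos(yaw)]]);p=np.array(s["eef_pos"])
for nm,z in(("top",p[2]+.0295),("foot",p[2]-.0655)):
    print(nm,[proj(m,[*(p[:2]+R@[-.013,y]),z]) for y in(-.022,.022)])
by=np.radians(16.7);Rb=np.array([[np.cos(by),-np.sin(by)],[np.sin(by),np.cos(by)]]);b=np.array([.5123,-.1769])
print("hinge/side",[proj(m,[*(b+Rb@[-.023,y]),.165]) for y in(-.025,.025)],"flap edges mid",[proj(m,[*(b+Rb@[-.0,y]),.165]) for y in(-.0235,.0235)])
cv2.imwrite("pics/wb3.png",cv2.resize(a[155:275,190:320],(650,600),interpolation=cv2.INTER_CUBIC))
E
```

```text
top [array([201.9, 260.1]), array([305.7, 260. ])]
foot [array([222.8, 199.3]), array([285.6, 199.2])]
hinge/side [array([222.6, 173.8]), array([284.5, 173.9])] flap edges mid [array([225.1, 201.2]), array([281.9, 201.3])]
```

View pics/wb3.png

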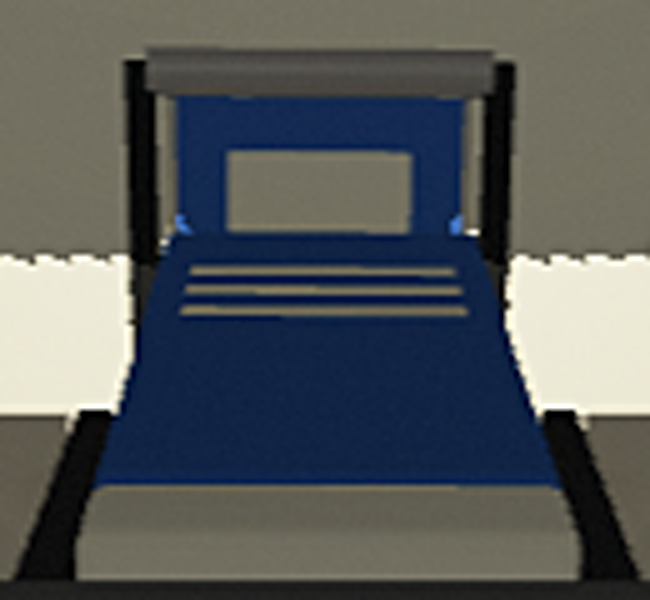

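>>> apply_moves(steps=[{"translation": [-0.0065,-0.006,-0.03],"rotation": [0,0,0]},{"translation": [-0.0065,-0.006,-0.07],"rotation": [0,0,0]},{"translation": [-0.0065,-0.006,-0.11],"rotation": [0,0,0]},{"translation": [-0.0065,-0.006,-0.15],"rotation": [0,0,0]},{"translation": [-0.0065,-0.006,-0.18],"rotation": [0,0,0]},{"translation": [-0.0065,-0.006,-0.21],"rotation": [0,0,0]},{"translation": [-0.0065,-0.006,-0.24],"rotation": [0,0,0]},{"translation": [-0.0065,-0.006,-0.26],"rotation": [0,0,0]},{"translation": [-0.0065,-0.006,-0.28],"rotation": [0,0,0]},{"translation": [-0.0065,-0.006,-0.28],"rotation": [0,0,0]}])

```text
t: 8.73
eef_pos: [0.5102, -0.1782, 0.1987]
ee_rot: [3.141, -0.001, -2.849]
force: [3.4, 0.3, -4.0]
width: 0.0437
gripper_force: 29.9
```

>>> apply_moves(steps=[{"translation": [0,0,-0.015],"rotation": [0,0,0]},{"translation": [0,0,-0.03],"rotation": [0,0,0]},{"translation": [0,0,-0.045],"rotation": [0,0,0]},{"translation": [0,0,-0.06],"rotation": [0,0,0]},{"translation": [0,0,-0.075],"rotation": [0,0,0]},{"translation": [0,0,-0.09],"rotation": [0,0,0]},{"translation": [0,0,-0.105],"rotation": [0,0,0]},{"translation": [0,0,-0.115],"rotation": [0,0,0]},{"translation": [0,0,-0.12],"rotation": [0,0,0]},{"translation": [0,0,-0.12],"rotation": [0,0,0]}])

```text
t: 9.57
eef_pos: [0.5111, -0.1786, 0.1703]
ee_rot: [-3.141, 0.001, -2.848]
force: [5.0, -0.6, 0.6]
width: 0.0441
gripper_force: 30.0
```

```bash
python3 look.py wc; python3 -c "
from h import *
a=cv2.imread('pics/wc.png')
b=grab_frame('side')[100:220,220:380]; c=grab_frame('scene')[90:210,140:300]
cv2.imwrite('pics/wc2.png',np.vstack([np.hstack([cv2.resize(b,(400,300),interpolation=2),cv2.resize(c,(400,300),interpolation=2)]),np.hstack([cv2.resize(a[110:290,130:370],(400,300),interpolation=2),np.zeros((300,400,3),np.uint8)])]))"
```

```text
9.5667 [ 0.5111 -0.1786  0.1703] [-3.1408e+00  1.2000e-03 -2.8484e+00] [ 5.03 -0.59  0.56]
```

View pics/wc2.png

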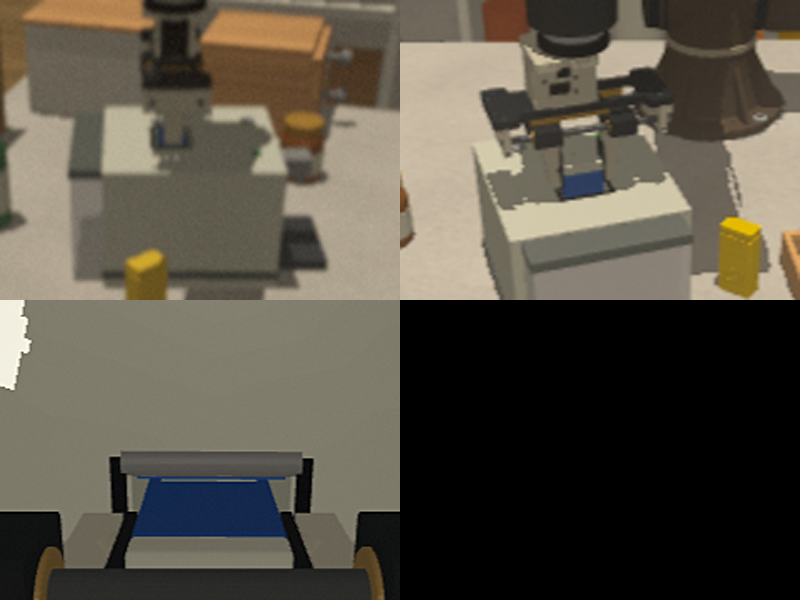

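>>> apply_moves(steps=[{"translation": [0,0,-0.005],"rotation": [0,0,0]},{"translation": [0,0,-0.01],"rotation": [0,0,0]},{"translation": [0,0,-0.01],"rotation": [0,0,0]},{"translation": [0,0,-0.01],"rotation": [0,0,0]},{"translation": [0,0,-0.01],"rotation": [0,0,0]},{"translation": [0,0,-0.01],"rotation": [0,0,0]},{"translation": [0,0,-0.01],"rotation": [0,0,0]},{"translation": [0,0,-0.01],"rotation": [0,0,0]},{"translation": [0,0,-0.01],"rotation": [0,0,0]},{"translation": [0,0,-0.01],"rotation": [0,0,0]}])

```text
t: 10.55
eef_pos: [0.511, -0.1782, 0.1675]
ee_rot: [-3.142, 0.001, -2.848]
force: [5.6, 0.8, 0.8]
width: 0.0437
gripper_force: 30.0
```

>>> apply_moves(steps=[{"translation": [0,0,0],"rotation": [0,0,0]},{"translation": [0,0,0],"rotation": [0,0,0]},{"translation": [0,0,0],"rotation": [0,0,0]},{"translation": [0,0,0],"rotation": [0,0,0]},{"translation": [0,0,0],"rotation": [0,0,0]},{"translation": [0,0,0],"rotation": [0,0,0]},{"translation": [0,0,0],"rotation": [0,0,0]},{"translation": [0,0,0],"rotation": [0,0,0]},{"translation": [0,0,0],"rotation": [0,0,0]},{"translation": [0,0,0],"rotation": [0,0,0]}], jaw=-0.3)

```text
t: 11.38
eef_pos: [0.5104, -0.1784, 0.1676]
ee_rot: [3.142, -0.0, -2.849]
force: [0.0, -0.3, 0.5]
width: 0.0575
gripper_force: 0.0
```

>>> apply_moves(steps=[{"translation": [0,0,0.02],"rotation": [0,0,0]},{"translation": [0,0,0.06],"rotation": [0,0,0]},{"translation": [0,0,0.12],"rotation": [0,0,0]},{"translation": [0,0,0.18],"rotation": [0,0,0]},{"translation": [0,0,0.24],"rotation": [0,0,0]},{"translation": [0,0,0.3],"rotation": [0,0,0]},{"translation": [0,0,0.34],"rotation": [0,0,0]},{"translation": [0,0,0.36],"rotation": [0,0,0]},{"translation": [0,0,0.36],"rotation": [0,0,0]},{"translation": [0,0,0.36],"rotation": [0,0,0]}])

```text
t: 12.22
eef_pos: [0.5103, -0.1782, 0.2574]
ee_rot: [3.141, 0.0, -2.849]
force: [-0.3, -0.2, -0.4]
width: 0.0571
gripper_force: 0.0
```

```bash
python3 look.py wd; python3 -c "
from h import *
a=cv2.imread('pics/wd.png')
b=grab_frame('side')[100:220,220:380]; c=grab_frame('scene')[90:210,140:300]
cv2.imwrite('pics/wd2.png',np.vstack([np.hstack([cv2.resize(b,(400,300),interpolation=2),cv2.resize(c,(400,300),interpolation=2)]),np.hstack([cv2.resize(a[110:290,130:370],(400,300),interpolation=2),cv2.resize(a[165:255,190:310],(400,300),interpolation=2)])]))"
```

```text
12.2167 [ 0.5103 -0.1782  0.2574] [ 3.1413e+00  1.0000e-04 -2.8487e+00] [-0.31 -0.2  -0.43]
```

View pics/wd2.png

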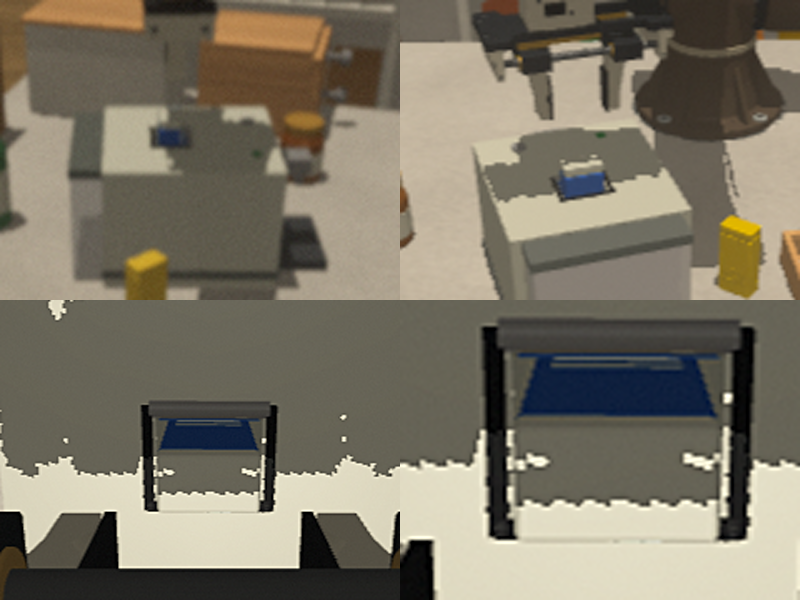

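```bash
python3 - <<'E'
from h import *
import pickle
m,s=pickle.load(open("pics/wd.pkl","rb"))
by=np.radians(16.7);Rb=np.array([[np.cos(by),-np.sin(by)],[np.sin(by),np.cos(by)]])
b=np.array([.5123,-.1769])
for n,u,v,z in(("top+x L",516,540,.197),("top+x R",720,540,.197),("side bound L",520,417,.187),("side bound R",716,417,.187),("frame BL",486,538,.166),("frame BR",748,541,.166),("frame TL",484,328,.166),("frame TR",753,328,.166)):
    q=ray(m,(u-400+.5)*.3-.5+190,(v-300+.5)*.3-.5+165,z)[:2];print(n,q,"bay mm",(Rb.T@(q-b)*1000).round(1))
print("tcp bay",Rb.T@(np.array(s["eef_pos"])[:2]-b)*1000)
E
```

```text
top+x L [ 0.5289 -0.1947] bay mm [ 10.8 -21.8]
top+x R [ 0.5164 -0.1532] bay mm [10.7 21.5]
side bound L [ 0.5054 -0.2011] bay mm [-13.6 -21.2]
side bound R [ 0.4933 -0.1608] bay mm [-13.6  20.9]
frame BL [ 0.5435 -0.201 ] bay mm [ 23. -32.]
frame BR [ 0.5259 -0.14  ] bay mm [23.6 31.4]
frame TL [ 0.4936 -0.2148] bay mm [-28.8 -30.9]
frame TR [ 0.4758 -0.1556] bay mm [-28.8  30.9]
tcp bay [-2.28442641 -0.71671542]
```

>>> apply_moves(steps=[{"translation": [0,0.003,0],"rotation": [0,0,0]},{"translation": [0,0.003,0],"rotation": [0,0,0]},{"translation": [0,0.003,0],"rotation": [0,0,0]},{"translation": [0,0.003,0],"rotation": [0,0,0]},{"translation": [0,0.003,0],"rotation": [0,0,0]},{"translation": [0,0.003,-0.05],"rotation": [0,0,0]},{"translation": [0,0.003,-0.1],"rotation": [0,0,0]},{"translation": [0,0.003,-0.15],"rotation": [0,0,0]},{"translation": [0,0.003,-0.19],"rotation": [0,0,0]},{"translation": [0,0.003,-0.2],"rotation": [0,0,0]}], jaw=1)

```text
t: 13.2
eef_pos: [0.5096, -0.1775, 0.2058]
ee_rot: [3.14, -0.002, -2.849]
force: [0.2, 0.3, -1.0]
width: 0.001
gripper_force: 0.0
```

>>> apply_moves(steps=[{"translation": [0,0,-0.02],"rotation": [0,0,0]},{"translation": [0,0,-0.035],"rotation": [0,0,0]},{"translation": [0,0,-0.05],"rotation": [0,0,0]},{"translation": [0,0,-0.065],"rotation": [0,0,0]},{"translation": [0,0,-0.08],"rotation": [0,0,0]},{"translation": [0,0,-0.095],"rotation": [0,0,0]},{"translation": [0,0,-0.11],"rotation": [0,0,0]},{"translation": [0,0,-0.12],"rotation": [0,0,0]},{"translation": [0,0,-0.12],"rotation": [0,0,0]},{"translation": [0,0,-0.12],"rotation": [0,0,0]}])

```text
t: 14.03
eef_pos: [0.511, -0.1777, 0.1779]
ee_rot: [-3.141, 0.001, -2.849]
force: [0.6, -0.6, 1.6]
width: 0.0003
gripper_force: 1.0
```

>>> apply_moves(steps=[{"translation": [0,0,-0.015],"rotation": [0,0,0]},{"translation": [0,0,-0.03],"rotation": [0,0,0]},{"translation": [0,0,-0.045],"rotation": [0,0,0]},{"translation": [0,0,-0.06],"rotation": [0,0,0]},{"translation": [0,0,-0.075],"rotation": [0,0,0]},{"translation": [0,0,-0.09],"rotation": [0,0,0]},{"translation": [0,0,-0.1],"rotation": [0,0,0]},{"translation": [0,0,-0.11],"rotation": [0,0,0]},{"translation": [0,0,-0.12],"rotation": [0,0,0]},{"translation": [0,0,-0.12],"rotation": [0,0,0]}])

```text
t: 14.87
eef_pos: [0.51, -0.1776, 0.1469]
ee_rot: [3.141, -0.001, -2.849]
force: [0.4, 0.3, 0.4]
width: 0.0002
gripper_force: 0.4
```

>>> apply_moves(steps=[{"translation": [0,0,-0.01],"rotation": [0,0,0]},{"translation": [0,0,-0.02],"rotation": [0,0,0]},{"translation": [0,0,-0.03],"rotation": [0,0,0]},{"translation": [0,0,-0.04],"rotation": [0,0,0]},{"translation": [0,0,-0.05],"rotation": [0,0,0]},{"translation": [0,0,-0.06],"rotation": [0,0,0]},{"translation": [0,0,-0.068],"rotation": [0,0,0]},{"translation": [0,0,-0.074],"rotation": [0,0,0]},{"translation": [0,0,-0.08],"rotation": [0,0,0]},{"translation": [0,0,-0.08],"rotation": [0,0,0]}])

```text
t: 15.7
eef_pos: [0.5106, -0.1777, 0.1274]
ee_rot: [-3.141, 0.0, -2.849]
force: [2.5, 0.4, 2.3]
width: 0.0005
gripper_force: 1.6
```

>>> apply_moves(steps=[{"translation": [0,0,-0.002],"rotation": [0,0,0]},{"translation": [0,0,-0.004],"rotation": [0,0,0]},{"translation": [0,0,-0.006],"rotation": [0,0,0]},{"translation": [0,0,-0.008],"rotation": [0,0,0]},{"translation": [0,0,-0.01],"rotation": [0,0,0]},{"translation": [0,0,-0.012],"rotation": [0,0,0]},{"translation": [0,0,-0.012],"rotation": [0,0,0]},{"translation": [0,0,-0.012],"rotation": [0,0,0]},{"translation": [0,0,-0.012],"rotation": [0,0,0]},{"translation": [0,0,-0.012],"rotation": [0,0,0]}])

```text
t: 16.53
eef_pos: [0.5108, -0.1776, 0.1246]
ee_rot: [-3.141, 0.001, -2.849]
force: [2.5, 0.6, 4.4]
width: 0.0005
gripper_force: 2.3
```

>>> apply_moves(steps=[{"translation": [0,0,-0.001],"rotation": [0,0,0]},{"translation": [0,0,-0.002],"rotation": [0,0,0]},{"translation": [0,0,-0.003],"rotation": [0,0,0]},{"translation": [0,0,-0.004],"rotation": [0,0,0]},{"translation": [0,0,-0.005],"rotation": [0,0,0]},{"translation": [0,0,-0.006],"rotation": [0,0,0]},{"translation": [0,0,-0.006],"rotation": [0,0,0]},{"translation": [0,0,-0.006],"rotation": [0,0,0]},{"translation": [0,0,-0.006],"rotation": [0,0,0]},{"translation": [0,0,-0.006],"rotation": [0,0,0]}])

```text
t: 17.37
eef_pos: [0.5105, -0.1776, 0.123]
ee_rot: [3.142, 0.0, -2.849]
force: [3.9, -0.1, 4.1]
width: 0.0003
gripper_force: 2.2
```

>>> apply_moves(steps=[{"translation": [0,0,-0.001],"rotation": [0,0,0]},{"translation": [0,0,-0.002],"rotation": [0,0,0]},{"translation": [0,0,-0.003],"rotation": [0,0,0]},{"translation": [0,0,-0.004],"rotation": [0,0,0]},{"translation": [0,0,-0.005],"rotation": [0,0,0]},{"translation": [0,0,-0.006],"rotation": [0,0,0]},{"translation": [0,0,-0.006],"rotation": [0,0,0]},{"translation": [0,0,-0.006],"rotation": [0,0,0]},{"translation": [0,0,-0.006],"rotation": [0,0,0]},{"translation": [0,0,-0.006],"rotation": [0,0,0]}])

```text
t: 18.2
eef_pos: [0.5104, -0.1776, 0.1215]
ee_rot: [3.142, -0.0, -2.849]
force: [3.7, 0.9, 2.9]
width: 0.0006
gripper_force: 1.9
```

>>> apply_moves(steps=[{"translation": [0,0,-0.001],"rotation": [0,0,0]},{"translation": [0,0,-0.002],"rotation": [0,0,0]},{"translation": [0,0,-0.003],"rotation": [0,0,0]},{"translation": [0,0,-0.004],"rotation": [0,0,0]},{"translation": [0,0,-0.005],"rotation": [0,0,0]},{"translation": [0,0,-0.006],"rotation": [0,0,0]},{"translation": [0,0,-0.006],"rotation": [0,0,0]},{"translation": [0,0,-0.006],"rotation": [0,0,0]},{"translation": [0,0,-0.006],"rotation": [0,0,0]},{"translation": [0,0,-0.006],"rotation": [0,0,0]}])

```text
t: 19.03
eef_pos: [0.5104, -0.1777, 0.1203]
ee_rot: [-3.142, -0.0, -2.849]
force: [3.0, 0.3, 5.9]
width: 0.0006
gripper_force: 3.3
```

>>> apply_moves(steps=[{"translation": [0,0,-0.001],"rotation": [0,0,0]},{"translation": [0,0,-0.002],"rotation": [0,0,0]},{"translation": [0,0,-0.003],"rotation": [0,0,0]},{"translation": [0,0,-0.004],"rotation": [0,0,0]},{"translation": [0,0,-0.005],"rotation": [0,0,0]},{"translation": [0,0,-0.005],"rotation": [0,0,0]},{"translation": [0,0,-0.005],"rotation": [0,0,0]},{"translation": [0,0,-0.005],"rotation": [0,0,0]},{"translation": [0,0,-0.005],"rotation": [0,0,0]},{"translation": [0,0,-0.005],"rotation": [0,0,0]}])

```text
t: 19.87
eef_pos: [0.5105, -0.1778, 0.1197]
ee_rot: [-3.141, 0.0, -2.848]
force: [1.4, 1.2, 11.7]
width: 0.0006
gripper_force: 6.3
```

>>> apply_moves(steps=[{"translation": [0,0,-0.001],"rotation": [0,0,0]},{"translation": [0,0,-0.002],"rotation": [0,0,0]},{"translation": [0,0,-0.003],"rotation": [0,0,0]},{"translation": [0,0,-0.004],"rotation": [0,0,0]},{"translation": [0,0,-0.004],"rotation": [0,0,0]},{"translation": [0,0,-0.004],"rotation": [0,0,0]},{"translation": [0,0,-0.004],"rotation": [0,0,0]},{"translation": [0,0,-0.004],"rotation": [0,0,0]},{"translation": [0,0,-0.004],"rotation": [0,0,0]},{"translation": [0,0,-0.004],"rotation": [0,0,0]}])

```text
t: 20.7
eef_pos: [0.5105, -0.1779, 0.1193]
ee_rot: [-3.141, 0.0, -2.848]
force: [-1.5, 2.2, 16.3]
width: 0.0002
gripper_force: 8.7
```

>>> apply_moves(steps=[{"translation": [0,0,-0.001],"rotation": [0,0,0]},{"translation": [0,0,-0.002],"rotation": [0,0,0]},{"translation": [0,0,-0.002],"rotation": [0,0,0]},{"translation": [0,0,-0.002],"rotation": [0,0,0]},{"translation": [0,0,-0.002],"rotation": [0,0,0]},{"translation": [0,0,-0.002],"rotation": [0,0,0]},{"translation": [0,0,-0.002],"rotation": [0,0,0]},{"translation": [0,0,-0.002],"rotation": [0,0,0]},{"translation": [0,0,-0.002],"rotation": [0,0,0]},{"translation": [0,0,-0.002],"rotation": [0,0,0]}])

```text
t: 21.53
eef_pos: [0.5105, -0.178, 0.119]
ee_rot: [-3.141, 0.001, -2.848]
force: [-1.8, 1.7, 18.5]
width: 0.0005
gripper_force: 9.8
```

>>> apply_moves(steps=[{"translation": [0,0,0.02],"rotation": [0,0,0]},{"translation": [0,0,0.06],"rotation": [0,0,0]},{"translation": [0,0,0.12],"rotation": [0,0,0]},{"translation": [0,0,0.19],"rotation": [0,0,0]},{"translation": [0,0,0.27],"rotation": [0,0,0]},{"translation": [0,0,0.36],"rotation": [0,0,0]},{"translation": [0,0,0.45],"rotation": [0,0,0]},{"translation": [0,0,0.54],"rotation": [0,0,0]},{"translation": [0,0,0.6],"rotation": [0,0,0]},{"translation": [0,0,0.62],"rotation": [0,0,0]}])

```text
t: 22.37
eef_pos: [0.5101, -0.1779, 0.2746]
ee_rot: [-3.141, 0.001, -2.849]
force: [-0.1, 0.6, 1.7]
width: 0.0003
gripper_force: 0.0
```

>>> apply_moves(steps=[{"translation": [0,0,0.02],"rotation": [0,0,0]},{"translation": [0,0,0.04],"rotation": [0,0,0]},{"translation": [0,0,0.07],"rotation": [0,0,0]},{"translation": [0,0,0.1],"rotation": [0,0,0]},{"translation": [0,0,0.1],"rotation": [0,0,0]},{"translation": [0,0,0.1],"rotation": [0,0,0]},{"translation": [0,0,0.1],"rotation": [0,0,0]},{"translation": [0,0,0.1],"rotation": [0,0,0]},{"translation": [0,0,0.1],"rotation": [0,0,0]},{"translation": [0,0,0.1],"rotation": [0,0,0]}])

```text
t: 23.2
eef_pos: [0.5104, -0.1776, 0.297]
ee_rot: [3.141, -0.001, -2.849]
force: [-0.5, -0.3, 0.8]
width: 0.0006
gripper_force: 0.0
```

```bash
python3 look.py we; python3 - <<'E'
from h import *
import pickle
m,s=pickle.load(open("pics/we.pkl","rb"));a=cv2.imread("pics/we.png")
h=cv2.cvtColor(a,cv2.COLOR_BGR2HSV);B=cv2.inRange(h,(100,100,30),(130,255,255))
by=np.radians(16.7);Rb=np.array([[np.cos(by),-np.sin(by)],[np.sin(by),np.cos(by)]])
u=proj(m,[.5123,-.1769,.165]).astype(int);print(u)
M=np.zeros_like(B);M[u[1]-45:u[1]+45,u[0]-45:u[0]+45]=B[u[1]-45:u[1]+45,u[0]-45:u[0]+45]
c=max(cv2.findContours(M,0,2)[0],key=cv2.contourArea)
for p in cv2.boxPoints(cv2.minAreaRect(c)): print((Rb.T@(ray(m,*p,.165)[:2]-[.5123,-.1769])*1000).round(1))
E
```

```text
23.2 [ 0.5104 -0.1776  0.297 ] [ 3.1414e+00 -5.0000e-04 -2.8486e+00] [-0.52 -0.31  0.76]
[254 195]
[-22.4 -22.6]
[-22.5  22.7]
[15.8 23.5]
[ 15.8 -23.4]
```

The flap is back level: its blue plate spans x −22 to +16 mm and y ±23 mm in the mouth, the same as before.

```bash
python3 -c "
from station import *
print(job_done())"
```

```text
the job is handed in; nothing more can be done
None
```

The fresh cartridge is in the filter unit, pressed home at about 18.5 N, with the hand out and the flap measured shut over it; I handed the job in at about 23 s, and no verdict came back.

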